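# Push a solder reel up its sloped track until the flap catches it

### The job

The yellow solder reel has run down to the foot of its sloped reel track. With the gripper as a fingertip, push it steadily (no flicking) up its lane, over the orange spring flap to the end stop, so that the flap springs up behind it and it stays parked at the top beside the blue reel. Only push: never lift the reel out of the lane, and leave the blue reel and the other things on the bench where they are.

Things in the scene. Friction and masses are not known exactly. Their poses are not given: they have to be found in the camera images.
- track: Fixed bench-top reel track: two side-by-side open aluminium lanes on a steel base. Origin on the bench under the centre line of the yellow reel's lane; x points level, up the slope, y across, z up. Lanes rise to +x by 0.12 rad; floor 40 mm above the bench at the origin. Lanes 54 mm wide inside, walls 18 mm above the floor; the blue reel's lane is parallel, 57 mm to +y.
- seat (a point): Where the yellow reel's centre rests once parked, leaning back on the raised flap; axes as the track's. 67 mm along the track's x, 80 mm above the bench. From there the reel has 5 mm of play up the slope before it meets the end stop, an upright plate 46 mm high across the lane at the track's x = 107 mm.
- foot (a point): Where the yellow reel's centre lies while it leans on the foot lip: 85 mm to -x of the track's origin, 62 mm above the bench; axes as the track's. The lip is 10 mm high, its inner face at x = -104 mm (floor there 27 mm above the bench); it is open above and behind, so a finger can come down behind the reel.
- flap (a joint): Orange spring flap in the floor of the yellow reel's lane, 30 mm long, hinged at its downhill edge (track x = 20 mm). 0 rad = raised, its free uphill edge 9 mm above the floor; 0.32 rad = pressed flush. A light spring (1 to 2 N at the edge) raises it. A reel pushed uphill (up to about 6 N) presses it flat; once past, it springs up and bars the way back.
- reel: Yellow solder reel, loose, 0.25 to 0.5 kg: two flanges 64 mm in diameter, 3 mm thick, 50 mm wide overall, wound with silver solder to 50 mm diameter in the 44 mm gap between them. Origin at its centre; y is its axle, across the lane; x and z turn as it rolls on its flanges. Smooth plastic, friction about 0.3. Let go below the flap, it rolls back to the foot lip.
- parked_reel: Blue solder wire reel of the same size, loose, already parked above the flap of the neighbouring lane; leave it there. Origin at its centre, y its axle.
- flux: Small amber flux bottle with a red cap, 36 mm in diameter, 72 mm tall, standing loose on the bench beside the yellow reel's lane. Origin at the centre of its underside.
- multimeter: Red hand-held multimeter, 82 x 165 x 43 mm, lying loose on the bench beyond the top end of the track. Origin at the centre of its underside, y along its length.
- screwdriver: Blue screwdriver, 175 mm long, 24 mm thick at the handle, lying loose on the bench beside the blue reel's lane. Origin on the underside where handle and shank meet, the shank along +x.
Things that resemble listed ones, but are neither listed nor needed, are in the scene too. What is shaped like the reel but green is not meant.

How it is judged:
By the outcome, as a careful person would: the job done as asked, in the order asked, and still so for the second after the job is handed in, with the robot touching nothing.
It also fails if it takes over 42 s, if anything falls off the work surface, if the arm or the gripper's body presses on something with over 40 N, if the wrist force passes 120 N, or if a joint passes its speed limit or range.

### The arm

A 6-joint arm with a two-finger parallel gripper is mounted at the origin on the work surface. World frame = base frame: x ahead of the robot, y to its left, z up, the work surface at z = 0. Lengths are in m, angles in rad, forces in N, time in s.
With the tool pointing down it reaches from about 0.375 to 0.825 m from the base axis. Payload 5.5 kg.
Tool frame: the origin (TCP) lies midway between the tips of the shut fingers; the grasp point (between the pads) lies 19 mm behind it (hold_point_z is the distance from the TCP to the grasp point, in m); z points along the fingers, y is the line along which they close (so a half turn about z gives the same grasp; the last joint's range is limited). The gripper opens to 85 mm and grips with 20 to 120 N. Pads are 22 mm wide; open, the fingers measure 114 mm over their backs; the gripper's body (76 mm by 85 mm) begins 54 mm behind the grasp point. The pads swing forward as they close: fully open they stand 13 mm farther back than shut.
Start: joints at [-1.217, 0.314, -0.047, 1.21, 0, 1.571], TCP at [0.208, -0.563, 0.231] pointing down, gripper open.
Joint ranges: [-2.67, 2.67], [-0.69, 1.73], [-1.03, 1.25], [-2.08, 2.16], [-1.42, 1.45], [-3.14, 3.14]. Speed limits (rad/s): [2.39, 2.39, 3.01, 3.14, 3.14, 3.14].

### API

Orientations are given as [roll, pitch, yaw] about the fixed x, y, z axes, in that order (R = Rz(yaw) Ry(pitch) Rx(roll)).
In Python, from workcell import state, camera, camera_info, close_job, hold_point_z gives the robot as it stands.
- The arm moves only by the tool step_arm, never from a script. Its argument "series" is a list of rows, each a list of 4 numbers: the shift along the world's x, y, z as a fraction of full scale, then the turn about the world's z as a fraction of full scale. In form: [[x, y, z, yaw], ...]. A call has 1 to 12 rows; each row is the pose to reach, as a shift and turn from the pose commanded when the call began; what a row does not reach only later rows make up. Full scale, the value 1, is 30 cm for a shift and 60 degrees for a turn. A row lasts 1/8 s, in which the tool goes at most 62.5 mm and 10.7 degrees, less where a joint would pass 70% of its speed; a pose out of reach is approached as far as the arm can. A call with a number of a shift or a turn outside -1 to 1 is refused whole. A call with a gripper value outside its range is refused whole. "claw" is the opening, from 0 (shut) to 1 (fully open), set as the call begins (left out, the last holds). The fingers move at their own pace and stop on an object; "newtons" is the grip in N (left out, the last holds). Time passes only in rows, so rows that repeat a pose let the fingers close. It gives the time, the measured TCP pose, the force, the opening and the grip force at its end, in the units of the state.
- state(): the state, without advancing time (a new reading comes with each control period).
- camera(name): name is "side" or "top" or "wrist"; returns (picture, depth): 384x512x3 uint8, red, green, blue; 384x512 float32, m along the optical axis (not along the pixel's ray), 0 where there is no reading.
- camera_info(name): a dict with "K" (3x3 intrinsics, pixels), "k1" (the pictures are not rectified: a ray, as slopes to the right and down, at radius r is drawn at 1 + k1 r^2 times it, then the intrinsics apply), "origin" and "attitude" of the camera in the world. Camera axes: x right, y down, z forward; pixel columns grow to the right and rows downward; lengths in m; the calibration is good to about 2 mm. A picture is of the moment at which its call begins: read the wrist's pose just before it. camera_info takes no time and is no camera call; for the wrist camera it gives the pose at the moment of the call.
- close_job(): hands the job in; it is judged then, once.
The state is a dict: "time_s": time; "joint_positions": joint angles; "qd": joint speeds; "effort": joint torques, N m; "tool_pos": TCP position; "tool_rot": TCP orientation; "contact_force": force on the tool from outside, world axes, zero at the start; "ft_torque": the same for the moment, N m; "width": opening from 0.0 (shut) to 1.0 (fully open); "finger_force": force on a finger pad.
Only numpy, scipy, OpenCV 4.12 (cv2) and the standard library are available. Lean on these libraries where they do the work, as an engineer would, in place of code of your own. Each camera call takes 0.05 s, during which the arm holds its last target. There are 200 camera calls.

## Working session

There is one attempt and no reset: what is moved stays moved. The work goes in short steps, Python scripts to look and compute and a tool call to move; the robot and the scene stay as the last step left them, time stands still between calls to the robot, and variables do not carry over. Pictures are saved under pics/ and viewed, at most 10 in all, crops included, and the job is handed in when it is done.

Besides the shell and the picture viewer there is one more tool, called after "Emit:" by a JSON object that holds its "api" and its "payload", one argument or row to a line. step_arm: Moves the arm, as the interface text tells. Its arguments: {"type":"object","properties":{"series":{"type":"array"},"claw":{"type":"number"},"newtons":{"type":"number"}},"required":["series"]}

```bash
mkdir -p pics
cat > h.py <<'E'
import numpy as np, cv2
from workcell import state, camera, camera_info
def snap(n,f):
    i=camera_info(n); p,d=camera(n); cv2.imwrite(f'pics/{f}.png',p[:,:,::-1]); np.savez(f'{f}.npz',p=p,d=d,K=i['K'],k1=i['k1'],o=i['origin'],a=np.array(i['attitude'])); return i
def cloud(f):
    from scipy.spatial.transform import Rotation as R
    z=np.load(f'{f}.npz'); K=z['K'];k1=float(z['k1']);d=z['d']
    v,u=np.mgrid[:384,:512]
    c=cv2.undistortPoints(np.stack([u.ravel(),v.ravel()],1).astype(float)[:,None],K,np.array([k1,0,0,0,0]))[:,0]
    a=z['a']; M=a if a.shape==(3,3) else R.from_euler('xyz',a).as_matrix()
    P=np.c_[c,np.ones(len(c))]*d.ravel()[:,None]
    return (P@M.T+z['o']).reshape(384,512,3),d,z['p']
E
python3 - <<'E'
from h import *
for n in('top','side'): print(snap(n,n+'0'))
a,b=cv2.imread('pics/top0.png'),cv2.imread('pics/side0.png')
print(state())
E
```

```text
{'K': array([[429.30947166,   0.        , 250.79153158],
       [  0.        , 429.30947166, 191.56817884],
       [  0.        ,   0.        ,   1.        ]]), 'k1': -0.027382683428439112, 'origin': array([0.49865507, 0.03229154, 0.91609973]), 'attitude': array([-3.05616791,  0.00426062, -1.57728649])}
{'K': array([[431.80018143,   0.        , 249.49789723],
       [  0.        , 431.80018143, 187.89953299],
       [  0.        ,   0.        ,   1.        ]]), 'k1': -0.1300513581802456, 'origin': array([0.54746583, 0.81175399, 0.67171563]), 'attitude': array([-2.21420703,  0.01179412, -3.11911999])}
{'time_s': 0.1, 'joint_positions': array([-1.21703977e+00,  3.14136585e-01, -4.79741012e-02,  1.21019999e+00,
       -1.72751095e-06,  1.57079771e+00]), 'qd': array([-0.00106532, -0.00319459,  0.00187269, -0.00079737,  0.0019641 ,
       -0.00054646]), 'effort': array([ 1.12902517e-04, -5.40767276e+01,  3.40541160e+01,  1.11973486e-02,
       -3.20288837e-05, -7.46032782e-06]), 'tool_pos': array([ 0.20767481, -0.56236181,  0.23053419]), 'tool_rot': array([-3.14007830e+00,  1.72960636e-06,  3.53755175e-01]), 'contact_force': array([ 0.06873924, -0.13518997,  0.58759103]), 'ft_torque': array([-0.0027209 , -0.05883743,  0.02321938]), 'finger_force': 0.0, 'width': 0.9995348247937912}
```

View pics/top0.png

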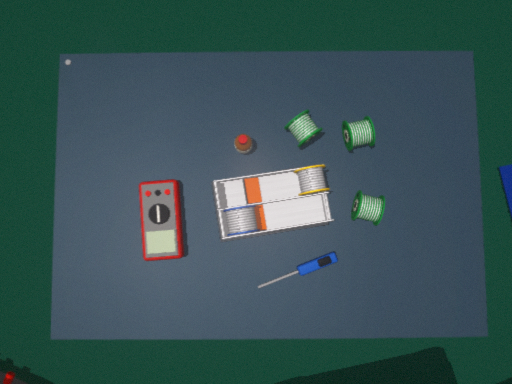

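View pics/side0.png

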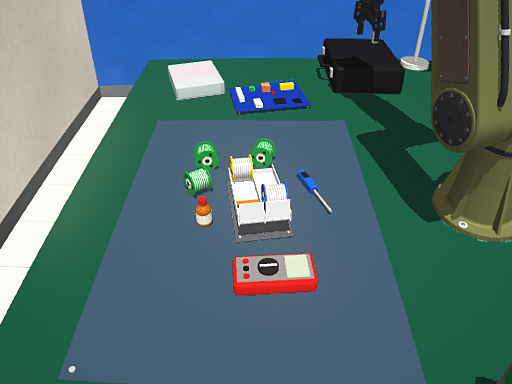

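Top view: yellow reel at about (313,181), with uphill to the left (world +y). Blue reel is parked at (241,220), and the orange flap of the yellow lane is at about (253,190). The flux bottle is at (243,144). Next I'll measure the track axis in an enlarged crop with 3D points.

Run:
```python
from h import *
P,d,p=cloud('top0')
c=cv2.resize(p[155:245,205:340],None,fx=5.8,fy=5.8,interpolation=cv2.INTER_CUBIC)[:,:,::-1]; cv2.imwrite('pics/crop.png',c)
hsv=cv2.cvtColor(p,cv2.COLOR_RGB2HSV).astype(int);H,S,V=hsv[...,0],hsv[...,1],hsv[...,2]
v,u=np.mgrid[:384,:512]; box=(u>205)&(u<340)&(v>155)&(v<245)
for n,m in(('yellow',(H>20)&(H<34)&(S>120)&(V>90)),('orange',(H<18)&(S>120)&(V>90)),('blue',(H>105)&(H<130)&(S>130)&(V>70))):
    q=P[m&box&(d>0)]; print(n,len(q),q.mean(0).round(4),q.min(0).round(4),q.max(0).round(4))
for x in(60,): 
    q=P[box&(P[...,2]>.012)&(d>0)]; print(len(q)); r=cv2.minAreaRect((q[:,:2]*1000).astype(np.float32)); print(r, cv2.boxPoints(r))
```

```text
yellow 136 [ 0.5927 -0.0834  0.0818] [ 0.5651 -0.1165  0.0047] [ 0.6328 -0.0505  0.0939]
orange 543 [0.5563 0.0265 0.0463] [0.4971 0.007  0.0041] [0.608  0.0491 0.056 ]
blue 14 [0.4938 0.0588 0.1058] [0.4882 0.0373 0.0947] [0.5339 0.0848 0.1115]
6389
((554.4264526367188, -8.825851440429688), (117.19752502441406, 230.06553649902344), 8.94961166381836) [[ 478.64597   95.69049]
 [ 514.4362  -131.57411]
 [ 630.2069  -113.34219]
 [ 594.4167   113.92241]]
```

View pics/crop.png

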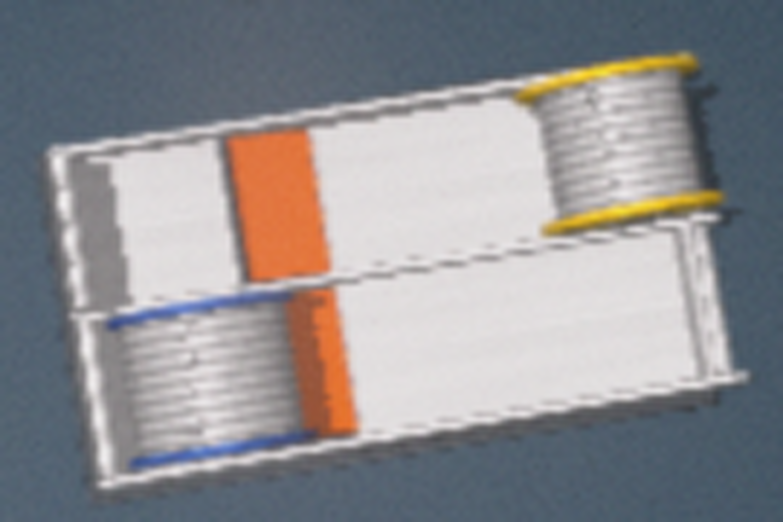

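Crop: the lane walls run at about 9° in the image. The yellow reel is centred at crop (620,147), the flap at (280,205) and the end plate at left (60,230). The fit puts the lane centre line through (0.583,-0.004), with the uphill direction (-0.156,0.988) and the reel at about (0.595,-0.085). I'll move behind the reel at height with the fingers shut.

Emit:
{"api": "step_arm", "payload": {
  "series": [
    [0.1,0.1,0,-0.05],
    [0.2,0.2,0,-0.1],
    [0.35,0.35,0,-0.15],
    [0.5,0.5,0,-0.188],
    [0.6,0.6,0,-0.188],
    [0.667,0.687,0,-0.188],
    [0.667,0.687,0,-0.188]
  ],
  "claw": 0,
  "newtons": 30
}}

```text
time_s: 0.98
tool_pos: [0.409, -0.3549, 0.231]
tool_rot: [-3.141, 0.0, 0.16]
contact_force: [-0.8, -0.5, 0.5]
width: 0.002
finger_force: 0.0
```

Emit:
{"api": "step_arm", "payload": {
  "series": [
    [0.1,0.1,0,0],
    [0.2,0.2,0,0],
    [0.35,0.35,-0.05,0],
    [0.5,0.5,-0.1,0],
    [0.6,0.6,-0.2,0],
    [0.66,0.687,-0.26,0],
    [0.66,0.687,-0.26,0],
    [0.66,0.687,-0.26,0]
  ]
}}

```text
time_s: 1.98
tool_pos: [0.6055, -0.1517, 0.1533]
tool_rot: [3.141, 0.001, 0.156]
contact_force: [-0.8, 0.4, 0.5]
width: 0.001
finger_force: 0.0
```

Run:
```python
from h import *
s=state();print(s['time_s'],s['tool_pos'],s['tool_rot'],s['contact_force'],s['width'])
snap('wrist','w1');snap('top','top1')
a=cv2.imread('pics/wrist.png') if 0 else cv2.imread('pics/w1.png');b=cv2.imread('pics/top1.png')
b=cv2.resize(b[130:262,190:400],None,fx=1.9,fy=1.9,interpolation=cv2.INTER_CUBIC)
o=np.zeros((384,512+b.shape[1],3),np.uint8);o[:,:512]=a;o[:b.shape[0],512:]=b
o=cv2.resize(o,None,fx=.85,fy=.85,interpolation=cv2.INTER_AREA);cv2.imwrite('pics/m1.png',o);print(o.shape)
```

```text
1.975 [ 0.60553238 -0.15168128  0.15333436] [3.14117713e+00 6.47458131e-04 1.56170541e-01] [-0.82268119  0.42383149  0.53686101] 0.0014270767652024563
(326, 774, 3)
```

View pics/m1.png

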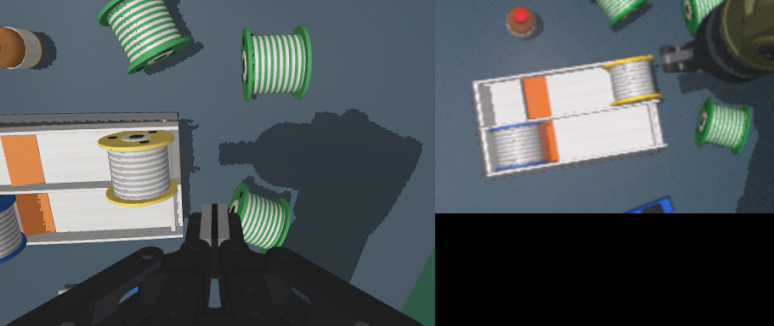

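The montage shows the shut fingers behind the reel and over open bench; the reel is at about (140,168) in the wrist view. I'll refine the lane line and the reel from this closer view.

Run:
```python
from h import *
P,d,p=cloud('w1')
H,S,V=[x.astype(int) for x in cv2.split(cv2.cvtColor(p,cv2.COLOR_RGB2HSV))]
th=np.radians(8.95); ux=np.array([-np.sin(th),np.cos(th)]); uy=np.array([-ux[1],ux[0]])
o=np.array([.5826,-.0044])
Q=np.stack([(P[...,:2]-o)@ux,(P[...,:2]-o)@uy,P[...,2]],-1)*1000
v,u=np.mgrid[:384,:512]
m=(H>20)&(H<34)&(S>120)&(V>90)&(d>0)&(u<215)&(v>140)&(v<260)
for lo,hi in((140,185),(205,260)):
    q=Q[m&(v>lo)&(v<hi)]; q=q[q[:,2]>40]; print('flange',len(q),np.percentile(q,[2,50,98],axis=0).round(1))
m=(H<14)&(S>130)&(V>90)&(d>0)&(u<60)&(v>120)
q=Q[m&(v<225)];print('flap',np.percentile(q,[2,50,98],axis=0).round(1))
# lane cross-sections: wall tops vs t
for t in(-60,-40,-20,0,10):
    k=(abs(Q[...,0]-t)<4)&(d>0)&(abs(Q[...,1])<110); q=Q[k]; 
    fl=np.median(q[(abs(q[:,1]-57)<15)][:,2]); w=q[(q[:,2]>fl+12)&(q[:,2]<fl+24)]
    print(t,fl.round(1),[ (w[(abs(w[:,1]-c)<9),1].mean().round(1),w[(abs(w[:,1]-c)<9),2].max().round(1)) for c in(-28,28,86) if (abs(w[:,1]-c)<9).any()])
```

```text
flange 1195 [[-112.8  -25.8   41.7]
 [ -86.4  -24.4   77.3]
 [ -54.5  -22.4   92.8]]
flange 798 [[-114.1   21.    48.1]
 [ -90.4   22.4   83.8]
 [ -54.    24.6   92.6]]
flap [[ 22.  -23.6  40.7]
 [ 35.4  -0.9  47.2]
 [ 47.9  23.9  53.3]]
-60 31.2 [(np.float64(-27.3), np.float64(55.2)), (np.float64(83.9), np.float64(50.2))]
-40 33.6 [(np.float64(-29.4), np.float64(54.2)), (np.float64(27.3), np.float64(53.3)), (np.float64(84.2), np.float64(53.0))]
-20 35.8 [(np.float64(-29.8), np.float64(55.9)), (np.float64(27.5), np.float64(55.8)), (np.float64(84.0), np.float64(55.4))]
0 38.3 [(np.float64(-29.4), np.float64(57.6)), (np.float64(27.2), np.float64(58.5)), (np.float64(84.2), np.float64(57.6))]
10 39.3 [(np.float64(-29.1), np.float64(59.5)), (np.float64(27.1), np.float64(58.5)), (np.float64(84.0), np.float64(58.8))]
```

Lane axis confirmed, with the centre line 1 mm further out. The reel is at t≈-84 mm and the flap spans 20–50 mm. Now I'll descend behind the reel, then push slowly along the slope.

Emit:
{"api": "step_arm", "payload": {
  "series": [
    [0.004,0,-0.08,0],
    [0.004,0,-0.16,0],
    [0.004,0,-0.24,0],
    [0.004,0,-0.3,0],
    [0.004,0,-0.337,0],
    [0.004,0,-0.337,0],
    [0.004,0,-0.337,0]
  ]
}}

```text
time_s: 2.95
tool_pos: [0.6078, -0.1509, 0.053]
tool_rot: [3.141, -0.001, 0.157]
contact_force: [0.6, -0.0, -1.1]
width: 0.001
finger_force: 0.0
```

Emit:
{"api": "step_arm", "payload": {
  "series": [
    [-0.002,0.013,0.0016,0],
    [-0.004,0.026,0.0032,0],
    [-0.006,0.04,0.0048,0],
    [-0.008,0.053,0.0064,0],
    [-0.01,0.066,0.008,0],
    [-0.012,0.079,0.0096,0],
    [-0.0145,0.092,0.0112,0],
    [-0.0165,0.105,0.0128,0],
    [-0.0185,0.118,0.0144,0],
    [-0.0205,0.132,0.016,0],
    [-0.0228,0.145,0.0176,0],
    [-0.0249,0.158,0.0192,0]
  ]
}}

```text
time_s: 4.45
tool_pos: [0.5997, -0.103, 0.058]
tool_rot: [3.142, 0.0, 0.157]
contact_force: [-0.8, -0.4, 0.9]
width: -0.004
finger_force: 0.4
```

Run:
```python
from h import *
s=state();print(s['time_s'],s['tool_pos'],s['tool_rot'],s['contact_force'],s['width'])
snap('side','s2');snap('top','top2')
a=cv2.imread('pics/s2.png')[140:250,180:300];b=cv2.imread('pics/top2.png')[130:250,200:350]
a=cv2.resize(a,(400,367),interpolation=cv2.INTER_CUBIC);b=cv2.resize(b,(400,320),interpolation=cv2.INTER_CUBIC)
o=np.zeros((367,800,3),np.uint8);o[:,:400]=a;o[:320,400:]=b;cv2.imwrite('pics/m2.png',o)
```

```text
4.45 [ 0.5996589  -0.1030019   0.05799108] [3.14154952e+00 1.27871031e-05 1.56872628e-01] [-0.77291162 -0.42050509  0.93283548] -0.0037882089155177223
```

View pics/m2.png

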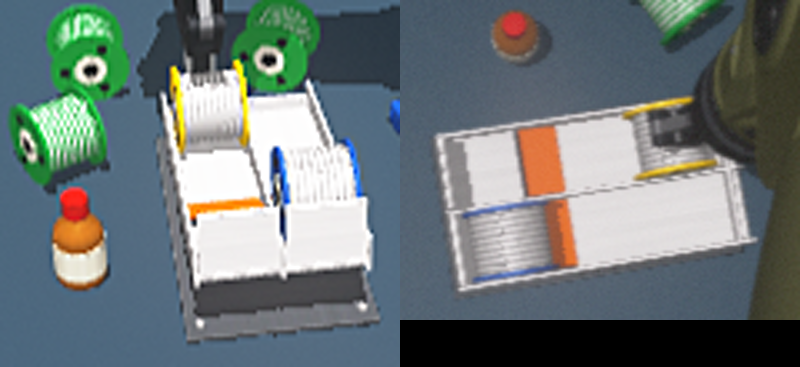

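The finger sits between the yellow flanges and the reel has moved uphill. I'll continue at the same steady pace.

Emit:
{"api": "step_arm", "payload": {
  "series": [
    [-0.002,0.013,0.0016,0],
    [-0.004,0.026,0.0032,0],
    [-0.006,0.04,0.0048,0],
    [-0.008,0.053,0.0064,0],
    [-0.01,0.066,0.008,0],
    [-0.012,0.079,0.0096,0],
    [-0.0145,0.092,0.0112,0],
    [-0.0165,0.105,0.0128,0],
    [-0.0185,0.118,0.0144,0],
    [-0.0205,0.132,0.016,0],
    [-0.0228,0.145,0.0176,0],
    [-0.0249,0.158,0.0192,0]
  ]
}}

```text
time_s: 6.05
tool_pos: [0.5922, -0.0556, 0.0638]
tool_rot: [3.142, -0.0, 0.157]
contact_force: [0.1, -1.0, 0.4]
width: -0.003
finger_force: 0.6
```

Emit:
{"api": "step_arm", "payload": {
  "series": [
    [-0.002,0.013,0.0016,0],
    [-0.004,0.026,0.0032,0],
    [-0.006,0.04,0.0048,0],
    [-0.008,0.053,0.0064,0],
    [-0.01,0.066,0.008,0],
    [-0.012,0.079,0.0096,0],
    [-0.0145,0.092,0.0112,0],
    [-0.0165,0.105,0.0128,0],
    [-0.0185,0.118,0.0144,0],
    [-0.0205,0.132,0.016,0],
    [-0.0228,0.145,0.0176,0],
    [-0.0249,0.158,0.0192,0]
  ]
}}

```text
time_s: 7.55
tool_pos: [0.5844, -0.0078, 0.0693]
tool_rot: [-3.141, 0.001, 0.157]
contact_force: [0.9, -0.9, 0.8]
width: 0.0
finger_force: 0.6
```

Run:
```python
from h import *
s=state();print(s['time_s'],s['tool_pos'],s['tool_rot'],s['contact_force'],s['width'])
snap('side','s3');snap('top','top3')
a=cv2.imread('pics/s3.png')[140:250,180:300];b=cv2.imread('pics/top3.png')[130:250,200:350]
a=cv2.resize(a,(400,367),interpolation=cv2.INTER_CUBIC);b=cv2.resize(b,(400,320),interpolation=cv2.INTER_CUBIC)
o=np.zeros((367,800,3),np.uint8);o[:,:400]=a;o[:320,400:]=b;cv2.imwrite('pics/m3.png',o)
P,d,p=cloud('top3')
H,S,V=[x.astype(int) for x in cv2.split(cv2.cvtColor(p,cv2.COLOR_RGB2HSV))]
th=np.radians(8.95); ux=np.array([-np.sin(th),np.cos(th)])
t=(P[...,:2]-[.5836,-.0042])@ux*1000
m=(H>20)&(H<34)&(S>120)&(V>90)&(d>0)&(P[...,2]>.05)&(abs(t)<130);print(np.percentile(t[m],[2,50,98]))
s=state();print('tcp t',(s['tool_pos'][:2]-[.5836,-.0042])@ux)
```

```text
7.55 [ 0.58438308 -0.00783524  0.06925958] [-3.14092211e+00  5.47344310e-04  1.57196364e-01] [ 0.88819339 -0.93398227  0.78949232] 7.364605510920476e-05
[55.24219973 61.71232881 63.93459525]
tcp t -0.003450874531093485
```

View pics/m3.png

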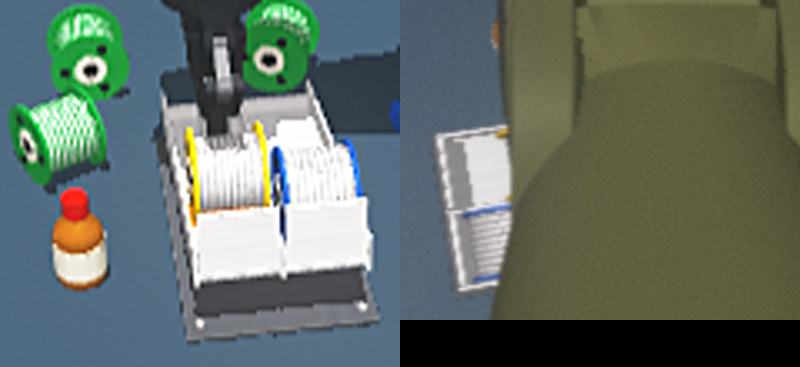

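Reel front is at t≈64 mm (centre about 32, on the flap) and the contact force is small. I'll push another 33 mm, then feel for the end stop.

Emit:
{"api": "step_arm", "payload": {
  "series": [
    [-0.002,0.013,0.0016,0],
    [-0.004,0.026,0.0032,0],
    [-0.006,0.04,0.0048,0],
    [-0.008,0.053,0.0064,0],
    [-0.01,0.066,0.008,0],
    [-0.012,0.079,0.0096,0],
    [-0.0145,0.092,0.0112,0],
    [-0.016,0.102,0.0124,0],
    [-0.017,0.108,0.0132,0],
    [-0.017,0.108,0.0132,0]
  ]
}}

```text
time_s: 8.9
tool_pos: [0.5797, 0.0241, 0.0735]
tool_rot: [-3.142, -0.0, 0.157]
contact_force: [0.1, -0.2, -0.2]
width: -0.001
finger_force: 0.0
```

Emit:
{"api": "step_arm", "payload": {
  "series": [
    [-0.0005,0.0033,0.0004,0],
    [-0.001,0.0066,0.0008,0],
    [-0.001,0.0066,0.0008,0]
  ]
}}

```text
time_s: 9.28
tool_pos: [0.5794, 0.0259, 0.0737]
tool_rot: [3.142, -0.0, 0.157]
contact_force: [-0.2, -0.2, -0.2]
width: 0.003
finger_force: 0.1
```

```bash
cat > chk.py <<'E'
from h import *
import sys
k=sys.argv[1]
s=state();print(s['time_s'],s['tool_pos'],s['contact_force'])
snap('side','s'+k);snap('top','top'+k)
a=cv2.imread(f'pics/s{k}.png')[140:250,180:300];b=cv2.imread(f'pics/top{k}.png')[130:250,200:350]
a=cv2.resize(a,(400,367),interpolation=cv2.INTER_CUBIC);b=cv2.resize(b,(400,320),interpolation=cv2.INTER_CUBIC)
o=np.zeros((367,800,3),np.uint8);o[:,:400]=a;o[:320,400:]=b;cv2.imwrite(f'pics/m{k}.png',o)
th=np.radians(8.95); ux=np.array([-np.sin(th),np.cos(th)])
print('tcp t',(s['tool_pos'][:2]-[.5836,-.0042])@ux)
for n in('top','s'):
    P,d,p=cloud(n+k)
    H,S,V=[x.astype(int) for x in cv2.split(cv2.cvtColor(p,cv2.COLOR_RGB2HSV))]
    t=(P[...,:2]-[.5836,-.0042])@ux*1000
    m=(H>20)&(H<34)&(S>120)&(V>90)&(d>0)&(P[...,2]>.05)&(abs(t)<130)&(abs(P[...,0]-.58)<.06);print(n,m.sum(),np.percentile(t[m],[2,50,98]),P[m][:,2].max())
E
python3 chk.py 4
```

```text
9.275 [0.57937121 0.02591214 0.07369042] [-0.1852741  -0.18739057 -0.1792611 ]
tcp t 0.030403393644624327Traceback (most recent call last):
  File "chk.py", line 15, in <module>
    m=(H>20)&(H<34)&(S>120)&(V>90)&(d>0)&(P[...,2]>.05)&(abs(t)<130)&(abs(P[...,0]-.58)<.06);print(n,m.sum(),np.percentile(t[m],[2,50,98]),P[m][:,2].max())
                                                                                                             ~~~~~~~~~~~~~^^^^^^^^^^^^^^^^
    return _quantile_unchecked(
        a, q, axis, out, overwrite_input, method, keepdims, weights)
    return _ureduce(a,
                    func=_quantile_ureduce_func,
    ...<5 lines>...
                    overwrite_input=overwrite_input,
                    method=method)
    r = func(a, **kwargs)
    result = _quantile(arr,
                       quantiles=q,
    ...<2 lines>...
                       out=out,
                       weights=wgt)
    slices_having_nans = np.isnan(arr[-1, ...])
                                  ~~~^^^^^^^^^
IndexError: index -1 is out of bounds for axis 0 with size 0
```

View pics/m4.png

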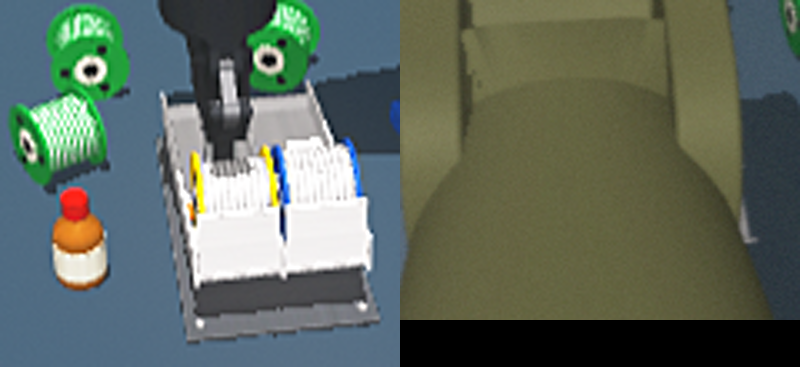

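The reel now stands level with the blue one, and the force on the finger has dropped. I'll take small steps up to the end stop.

Emit:
{"api": "step_arm", "payload": {
  "series": [
    [-0.0005,0.0033,0.0004,0],
    [-0.001,0.0066,0.0008,0],
    [-0.0015,0.0099,0.0012,0],
    [-0.002,0.0132,0.0016,0],
    [-0.002,0.0132,0.0016,0]
  ]
}}

```text
time_s: 10.0
tool_pos: [0.5788, 0.0301, 0.0741]
tool_rot: [-3.141, -0.0, 0.157]
contact_force: [0.6, -1.0, -0.3]
width: -0.002
finger_force: 0.2
```

Emit:
{"api": "step_arm", "payload": {
  "series": [
    [-0.0003,0.002,0.0002,0],
    [-0.0005,0.0033,0.0004,0],
    [-0.0008,0.005,0.0006,0],
    [-0.0008,0.005,0.0006,0]
  ]
}}

```text
time_s: 10.5
tool_pos: [0.5785, 0.0314, 0.0743]
tool_rot: [-3.142, 0.0, 0.157]
contact_force: [0.1, -0.6, 0.2]
width: -0.003
finger_force: 0.3
```

Emit:
{"api": "step_arm", "payload": {
  "series": [
    [-0.0003,0.002,0.0002,0],
    [-0.0005,0.0033,0.0004,0],
    [-0.0008,0.005,0.0006,0],
    [-0.0008,0.005,0.0006,0]
  ]
}}

```text
time_s: 11.0
tool_pos: [0.5784, 0.0319, 0.0745]
tool_rot: [3.139, 0.0, 0.156]
contact_force: [0.3, -6.2, -0.7]
width: 0.001
finger_force: 2.7
```

```bash
sed -i "s/for n in('top','s')/for n in('s',)/" chk.py; python3 chk.py 5
```

```text
11.0 [0.57837347 0.03189325 0.07450784] [ 0.3492031  -6.1685549  -0.69327868]
tcp t 0.03646689725688746
s 95 [ 43.46875599  79.88751482 101.74799844] 0.506555927447469
```

The force rose to 6 N at t=36.5, so the reel is against the end stop. I'll back away slowly down the lane, then lift clear and look.

Emit:
{"api": "step_arm", "payload": {
  "series": [
    [0.0005,-0.0033,0,0],
    [0.001,-0.0066,0,0],
    [0.0015,-0.01,0,0],
    [0.002,-0.0132,0,0],
    [0.003,-0.02,0,0],
    [0.004,-0.0264,0,0],
    [0.006,-0.04,0,0],
    [0.01,-0.066,0,0],
    [0.0145,-0.092,0,0],
    [0.0205,-0.132,0,0],
    [0.0205,-0.132,0,0]
  ]
}}

```text
time_s: 12.48
tool_pos: [0.5846, -0.0078, 0.0745]
tool_rot: [3.141, -0.0, 0.155]
contact_force: [-0.6, -0.8, -1.1]
width: 0.001
finger_force: 0.0
```

Emit:
{"api": "step_arm", "payload": {
  "series": [
    [0,0,0.05,0],
    [0,0,0.15,0],
    [0,0,0.3,0],
    [0.03,-0.2,0.4,0],
    [0.06,-0.4,0.4,0],
    [0.09,-0.6,0.4,0],
    [0.1,-0.8,0.4,0],
    [0,-0.9,0.4,0],
    [0,-0.9,0.4,0]
  ]
}}

```text
time_s: 13.6
tool_pos: [0.5829, -0.2789, 0.1954]
tool_rot: [3.141, 0.0, 0.153]
contact_force: [-0.0, 0.4, 0.9]
width: 0.002
finger_force: 0.0
```

```bash
sed -i "s/for n in('s',)/for n in('top',)/" chk.py; python3 chk.py 6
```

```text
13.6 [ 0.58286599 -0.27885924  0.19542013] [-0.04245626  0.43776205  0.86441289]
tcp t -0.2712009258125132
top 121 [42.96418331 71.06090712 98.20178231] 0.11328898511290553
```

View pics/m6.png

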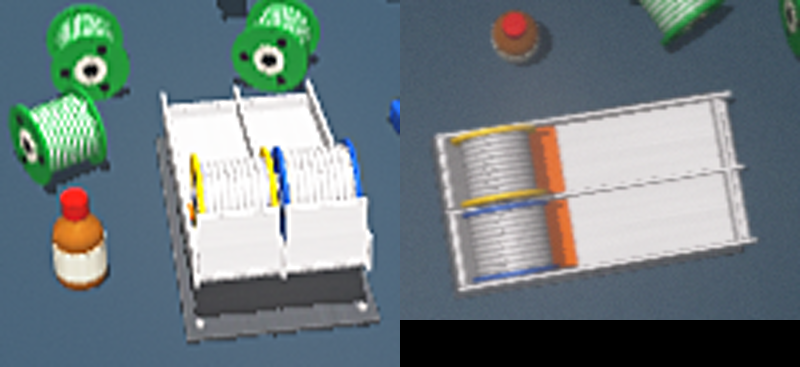

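The yellow reel is parked beside the blue one. Its flap is raised behind it, nothing else has moved and the arm is clear. Handing in.

```bash
python3 -c "
from workcell import close_job
print(close_job())"
```

```text
the job is handed in; nothing more can be done
None
```

The yellow reel was pushed steadily over the flap to the end stop and is parked beside the blue reel with the flap up behind it; nothing else was disturbed, and the job was handed in at about 14 s.

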